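Return the plate-setting kit to its outline pads

TASK

Put the plate-setting kit away: move each of the four tools (amber bottle, sanding block, steel plate weight, double-cup suction lifter) onto the black pad whose white silhouette has that tool's shape. Each must stand upright on its base, inside the silhouette and turned to line up with it. Leave the small white cup and the red-lidded pot standing where they are.

Things in the scene. Friction and masses are not known exactly. Their poses are not given: they have to be found in the camera images.
- bottle: Loose amber glass bottle with a white cap, standing upright on a flat base, about 0.16 kg. Round body 50 mm in diameter up to 62 mm height, then a shoulder, cap 30 mm in diameter from 72 to 92 mm. Origin: centre of the underside; z up. Belongs on pad_round; its yaw does not matter.
- sanding_block: Loose cork sanding block with a red lowest layer, 90 (x) x 52 (y) x 38 mm high, about 0.12 kg, lying on its red face. Origin: centre of the underside; z up, x along its length. Belongs on pad_oblong, either way round.
- plate_weight: Loose steel plate weight, about 0.4 kg: square base 60 x 60 x 20 mm high with a black round knob 26 mm in diameter on its middle, from 20 to 52 mm height. Origin: centre of the underside; z up, x and y along the square's sides. Belongs on pad_square, any of the four ways round.
- lifter: Loose blue suction lifter, about 0.2 kg: two black rubber cups (non-sticking) 40 mm in diameter, 16 mm high, centred 34 mm either side of the origin along x (108 mm overall); on 16 mm thick posts above them a straight blue bar handle 92 (x) x 20 (y) mm, from 32 to 54 mm height. Origin: centre of the underside; z up. Belongs on pad_dumbbell, either way round.
- pad_round: Fixed flat black foam pad, 128 (x) x 80 (y) x 6 mm thick, with a white silhouette on its top: a disc 62 mm in diameter. Origin: centre of the underside, below the middle of the silhouette (the surface to set down on is 6 mm above it). z up, x along the pad's long side.
- pad_oblong: Fixed flat black foam pad, 128 (x) x 80 (y) x 6 mm thick, with a white silhouette on its top: a rectangle 102 (x) x 64 (y) mm. Origin: centre of the underside, below the middle of the silhouette (the surface to set down on is 6 mm above it). z up, x along the pad's long side and the rectangle's length.
- pad_square: Fixed flat black foam pad, 128 (x) x 80 (y) x 6 mm thick, with a white silhouette on its top: a square of 72 mm with sides along x and y. Origin: centre of the underside, below the middle of the silhouette (the surface to set down on is 6 mm above it). z up, x along the pad's long side.
- pad_dumbbell: Fixed flat black foam pad, 128 (x) x 80 (y) x 6 mm thick, with a white silhouette on its top: a dumbbell of two discs 52 mm in diameter, centred 34 mm either side of the middle along x, joined by a bar 32 mm wide. Origin: centre of the underside, below the middle of the silhouette (the surface to set down on is 6 mm above it). z up, x along the pad's long side and the dumbbell's length.
- cup: Bystander, to be left alone: small empty white plastic cup, 44 mm across its rim, 45 mm high, loose, upright. Origin: centre of the underside; z up.
- pot: Bystander, to be left alone: small white pot with a red lid, 44 mm in diameter, 45 mm high, loose, upright. Origin: centre of the underside; z up.

How it is judged:
By the outcome, as a careful person would: the job done as asked, in the order asked, and still so for the second after the job is handed in, with the robot touching nothing.
It also fails if it takes over 122 s, if anything falls off the work surface, if the arm or the gripper's body presses on something with over 40 N, if the wrist force passes 120 N, or if a joint passes its speed limit or range.

ROBOT

A 6-joint arm with a two-finger parallel gripper is mounted at the origin on the work surface. World frame = base frame: x ahead of the robot, y to its left, z up, the work surface at z = 0. Lengths are in m, angles in rad, forces in N, time in s.
With the tool pointing down it reaches from about 0.325 to 0.875 m from the base axis. Payload 4.4 kg.
Tool frame: the origin (TCP) lies on the centre line of the jaws, within the pads' length; the fingertips stand 25 mm ahead of it and the grasp point (between the pads) lies 6 mm ahead of it; z points along the fingers, y is the direction in which the jaws open and shut (so a half turn about z gives the same grasp; the last joint's range is limited). The gripper opens to 85 mm and grips with 20 to 120 N. Pads are 22 mm wide; open, the fingers measure 114 mm over their backs; the gripper's body (76 mm by 85 mm) begins 54 mm behind the grasp point. The pads swing forward as they close: fully open they stand 13 mm farther back than shut.
Start: joints at [-1.284, 0.207, 1.542, -0, 1.393, -0.15], TCP at [0.244, -0.521, 0.256] pointing down, gripper open.
Joint ranges: [-2.73, 2.73], [-0.86, 2.22], [0.23, 2.46], [-1.11, 4.25], [0.08, 2.63], [-2.82, 2.82]. Speed limits (rad/s): [2.79, 2.79, 3.14, 3.14, 3.14, 3.14].

INTERFACE

Orientations are given as [roll, pitch, yaw] about the fixed x, y, z axes, in that order (R = Rz(yaw) Ry(pitch) Rx(roll)).
In Python, from rig import robot gives the robot as it stands.
- The arm moves only by the tool play_rows, never from a script. Its arguments are lists of equal length, an entry for each row: "linear": the shift along the tool's x, y, z in cm, a list of three; "turn": the turn about the tool's z in rad; "jaw": the finger opening in cm, from 0 to 8.54. In form: {"linear": [[dx, dy, dz], ...], "turn": [turn, ...], "jaw": [jaw, ...]}. A call has 1 to 10 rows; each row is the pose to reach, as a shift and turn from the pose commanded when the call began, along the tool's axes at that moment; what a row does not reach only later rows make up. A row lasts 1/12 s, in which the tool goes at most 41.7 mm and 7.16 degrees, less where a joint would pass 70% of its speed; a pose out of reach is approached as far as the arm can. A call with a gripper value outside its range is refused whole. The fingers move at their own pace and stop on an object; "force" is the grip in N (left out, the last holds). Time passes only in rows, so rows that repeat a pose let the fingers close. It gives the time, the measured TCP pose, the force and the opening at its end, in the units of the state.
- robot.get_state(): the state, without advancing time (a new reading comes with each control period).
- robot.snapshot(name): name is "scene" or "top"; returns a dict with "image" (420x560x3 uint8, red, green, blue), "fx", "fy", "cx", "cy" (pixels), "rvec" (rotation vector, rad) and "tvec" (3), from world to camera coordinates, as OpenCV has them. Camera axes: x right, y down, z forward; pixel columns grow to the right and rows downward; lengths in m; the calibration is good to about 2 mm. A picture is of the moment at which its call begins. There is no depth.
- robot.sign_off(): hands the job in, once; it reports no verdict.
The state is a dict: "clock": time; "joints": joint angles; "dq": joint speeds; "joint_torque": joint torques, N m; "ee_pos": TCP position; "tool_rot": TCP orientation; "ft_force": force on the tool from outside, world axes, zero at the start; "moment": the same for the moment, N m; "gripper_width": finger opening in m.
Only numpy, scipy, OpenCV 4.12 (cv2) and the standard library are available. Lean on these libraries where they do the work, as an engineer would, in place of code of your own. Each camera call takes 0.05 s, during which the arm holds its last target. There are 200 camera calls.

## Working session

There is one attempt and no reset: what is moved stays moved. The work goes in short steps, Python scripts to look and compute and a tool call to move; the robot and the scene stay as the last step left them, time stands still between calls to the robot, and variables do not carry over. Pictures are saved under pics/ and viewed, about 12 in all and at most 16, crops included, and the job is handed in when it is done.

Besides the shell and the picture viewer there is one more tool, called by a JSON object that holds its "method" and its "body". play_rows: Moves the arm, as the interface text tells. Its arguments: {"type":"object","properties":{"linear":{"type":"array","items":{"type":"array","items":{"type":"number"}}},"turn":{"type":"array","items":{"type":"number"}},"jaw":{"type":"array","items":{"type":"number"}},"force":{"type":"number"}},"required":["linear","turn","jaw"]}

```bash
ls; mkdir -p pics; python3 - <<'E'
from rig import robot
import cv2,pickle
s=robot.get_state();print(s['ee_pos'],s['tool_rot'],s['gripper_width'],s['clock'])
for n in("top","scene"):
    d=robot.snapshot(n);cv2.imwrite(f'pics/{n}0.png',d['image'][...,::-1]);pickle.dump(d,open(f'{n}0.pkl','wb'));print(n,d['fx'],d['cx'],d['cy'],d['rvec'],d['tvec'])
E
```

```text
pics
[ 0.24356547 -0.52008564  0.25508774] [-3.13926972e+00 -3.71132341e-04  4.37809027e-01] 0.08537192954023289 0.0
top 448.6787331965456 283.9783643463429 204.78623177611476 [ 2.18977039 -2.13285435  0.13655453] [-0.02065993  0.56251682  1.3090614 ]
scene 383.8588565437293 273.04744743083 219.6512017679959 [ 1.31631378  2.10147899 -0.97899451] [ 0.22288097 -0.29773507  1.32509305]
```

View pics/top0.png

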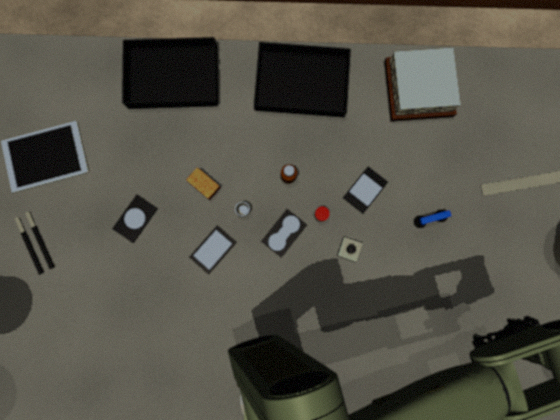

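View pics/scene0.png

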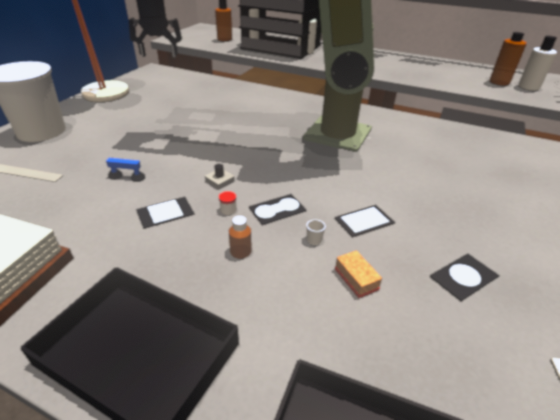

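The top view shows the disc pad at (135,218), rectangular pads at (213,249) and (366,189), and the dumbbell pad at (285,232). The block is at (203,183), bottle (289,172), weight (350,249), lifter (433,217), cup (243,208) and pot (321,213).

```bash
cat >h.py <<'E'
import numpy as np,cv2,pickle
def load(n): return pickle.load(open(n+'.pkl','rb'))
def snap(n,name):
    from rig import robot
    d=robot.snapshot(n);pickle.dump(d,open(name+'.pkl','wb'));return d
def ray(d,uv,z):
    R=cv2.Rodrigues(np.array(d['rvec']))[0];t=np.array(d['tvec']).ravel();C=-R.T@t
    uv=np.atleast_2d(uv).astype(float)
    r=np.c_[(uv[:,0]-d['cx'])/d['fx'],(uv[:,1]-d['cy'])/d['fy'],np.ones(len(uv))]@R
    return C+r*((z-C[2])/r[:,2])[:,None]
def proj(d,P):
    return cv2.projectPoints(np.atleast_2d(P).astype(float),np.array(d['rvec']),np.array(d['tvec']),np.array([[d['fx'],0,d['cx']],[0,d['fy'],d['cy']],[0,0,1.]]),None)[0][:,0]
def blob(d,c,w,f,z,k=6):
    "mask f(hsv,rgb) in window about c, largest blob -> world centre, size, yaw, on plane z"
    x0,y0=int(c[0]-w),int(c[1]-w);im=d['image'][y0:y0+2*w,x0:x0+2*w]
    im=cv2.resize(im,None,fx=k,fy=k,interpolation=cv2.INTER_CUBIC)
    m=f(cv2.cvtColor(im,cv2.COLOR_RGB2HSV).astype(int),im.astype(int)).astype(np.uint8)
    cs=cv2.findContours(m,cv2.RETR_EXTERNAL,cv2.CHAIN_APPROX_NONE)[0]
    if not cs: return None
    cn=max(cs,key=cv2.contourArea)[:,0].astype(float)
    px=(cn+.5)/k-.5+[x0,y0]
    W=ray(d,px,z)[:,:2]
    r=cv2.minAreaRect((W*1e3).astype(np.float32));(a,b),(s1,s2),an=r
    if s1<s2: s1,s2,an=s2,s1,an+90
    M=cv2.moments((W*1e4).astype(np.float32).reshape(-1,1,2))
    return dict(rect=(round(a,1),round(b,1)),size=(round(s1),round(s2)),yaw=round((an+90)%180-90,1),cen=(round(M['m10']/M['m00']/10,1),round(M['m01']/M['m00']/10,1)),px=px.mean(0).round(1))
white=lambda h,r:(r.min(2)>120)
black=lambda h,r:(r.max(2)<50)
dark=lambda h,r:(r.max(2)<70)
blue=lambda h,r:(h[...,0]>105)&(h[...,0]<130)&(h[...,1]>130)
orange=lambda h,r:(h[...,0]<25)&(h[...,1]>110)
red=lambda h,r:((h[...,0]<8)|(h[...,0]>172))&(h[...,1]>120)
E
python3 - <<'E'
from h import *
t=load('top0');s=load('scene0')
for n,c,w in(('round',(135,218),30),('rectA',(213,249),30),('rectB',(366,189),28),('dumb',(285,232),26)):
    print(n,'white',blob(t,c,w,lambda h,r:r.min(2)>105,.006)); print('   pad',blob(t,c,w,lambda h,r:(r.max(2)<60)|((r.min(2)>105)),.006))
print('scene')
for n,c,w in(('round',(465,275),35),('rectA',(365,220),32),('rectB',(165,211),28),('dumb',(277,208),30)):
    print(n,blob(s,c,w,lambda h,r:r.min(2)>165,.006))
print('block',blob(t,(203,183),22,orange,.038))
print('bottle am',blob(t,(289,172),14,orange,.062));print('cap',blob(t,(289,170),12,lambda h,r:r.min(2)>110,.092))
print('weight',blob(t,(350,249),16,lambda h,r:r.min(2)>115,.02));print('knob',blob(t,(350,249),11,black,.052))
print('lift',blob(t,(433,217),24,blue,.054))
print('pot',blob(t,(321,213),14,red,.045))
for n,d,bs in(('t',t,[((135,218),30),((203,183),24),((289,172),18),((350,249),20),((433,217),26),((213,249),30)]),):
    ims=[cv2.resize(d['image'][c[1]-w:c[1]+w,c[0]-w:c[0]+w],(260,260),interpolation=cv2.INTER_CUBIC) for c,w in bs]
    cv2.imwrite('pics/crops.png',np.vstack([np.hstack(ims[:3]),np.hstack(ims[3:])])[...,::-1])
E
```

```text
round white {'rect': (513.4, 447.8), 'size': (60, 60), 'yaw': 59.6, 'cen': (513.5, 447.8), 'px': array([134.2, 218.1])}
   pad {'rect': (513.5, 446.3), 'size': (129, 82), 'yaw': -32.1, 'cen': (513.4, 446.5), 'px': array([134.7, 218.2])}
rectA white {'rect': (425.3, 206.9), 'size': (102, 64), 'yaw': -39.3, 'cen': (425.3, 206.8), 'px': array([212.2, 249.5])}
   pad {'rect': (425.7, 206.0), 'size': (128, 80), 'yaw': -39.3, 'cen': (426.0, 205.8), 'px': array([212.2, 249.4])}
rectB white {'rect': (621.0, -254.7), 'size': (71, 71), 'yaw': -37.2, 'cen': (620.9, -254.6), 'px': array([365.2, 189.4])}
   pad {'rect': (621.0, -254.7), 'size': (71, 71), 'yaw': -37.2, 'cen': (620.9, -254.6), 'px': array([365.2, 189.4])}
dumb white {'rect': (481.1, -7.1), 'size': (119, 51), 'yaw': -36.8, 'cen': (481.0, -7.2), 'px': array([283.7, 232.8])}
   pad {'rect': (481.1, -7.1), 'size': (119, 51), 'yaw': -36.8, 'cen': (481.0, -7.2), 'px': array([283.7, 232.8])}
scene
round {'rect': (449.7, 446.5), 'size': (200, 107), 'yaw': -64.4, 'cen': (437.1, 441.6), 'px': array([464.7, 252.6])}
rectA {'rect': (411.4, 211
[... 428 characters left out ...]
2.9])}
bottle am {'rect': (651.3, -16.9), 'size': (52, 50), 'yaw': -3.3, 'cen': (645.9, -16.6), 'px': array([288.4, 173.7])}
cap {'rect': (657.7, -16.3), 'size': (27, 26), 'yaw': 1.5, 'cen': (657.8, -16.4), 'px': array([288.6, 169.9])}
weight {'rect': (436.0, -206.6), 'size': (54, 53), 'yaw': 71.5, 'cen': (429.0, -200.6), 'px': array([349. , 249.1])}
knob {'rect': (436.7, -204.3), 'size': (24, 23), 'yaw': -43.9, 'cen': (437.4, -204.2), 'px': array([350.8, 248.6])}
lift {'rect': (535.8, -448.9), 'size': (100, 28), 'yaw': -73.9, 'cen': (536.0, -449.2), 'px': array([433.5, 217.2])}
pot {'rect': (539.2, -118.5), 'size': (46, 44), 'yaw': -44.0, 'cen': (539.3, -118.5), 'px': array([321.8, 213.2])}
```

View pics/crops.png

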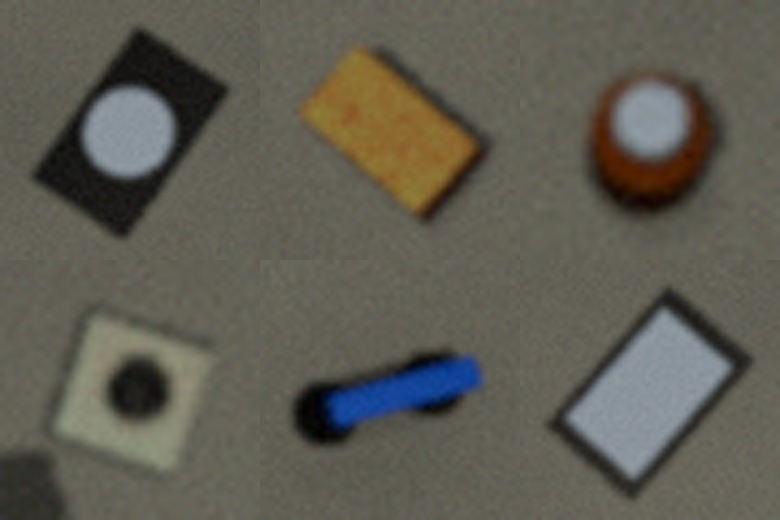

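```bash
cat >>h.py <<'E'
def go(x,y,z,yaw):
    from rig import robot
    s=robot.get_state();p=s['ee_pos'];a=s['tool_rot'][2];b=np.radians(yaw)
    d=np.array([x,y,z])-p
    print('t',round(s['clock'],2),'w',round(s['gripper_width']*100,2),'F',np.round(s['ft_force'],1),'tilt',np.round(np.degrees(s['tool_rot'][:2]),1))
    print('lin',np.round([100*(d[0]*np.cos(a)+d[1]*np.sin(a)),100*(d[0]*np.sin(a)-d[1]*np.cos(a)),-100*d[2]],2),'turn',round(-(b-a+np.pi)%(2*np.pi)-np.pi if 0 else -((b-a+np.pi)%(2*np.pi)-np.pi),3))
E
python3 -c "
from h import *;go(.656,-.0165,.17,25)"
```

```text
t 0.1 w 8.54 F [ 0.6  0.4 -0.9] tilt [-179.9   -0. ]
lin [ 58.7  -28.13   8.52] turn 0.001
```

{"method": "play_rows", "body": {"linear": [[58.7,-28.1,8.5],[58.7,-28.1,8.5],[58.7,-28.1,8.5],[58.7,-28.1,8.5],[58.7,-28.1,8.5],[58.7,-28.1,8.5],[58.7,-28.1,8.5],[58.7,-28.1,8.5],[58.7,-28.1,8.5],[58.7,-28.1,8.5]], "turn": [0,0,0,0,0,0,0,0,0,0], "jaw": [8.5,8.5,8.5,8.5,8.5,8.5,8.5,8.5,8.5,8.5], "force": 40}}

```text
clock: 0.93
ee_pos: [0.5063, -0.1992, 0.2017]
tool_rot: [-3.141, 0.0, 0.438]
ft_force: [0.9, -1.3, 0.2]
gripper_width: 0.0849
```

```bash
python3 -c "
from h import *;go(.656,-.0165,.17,25)"
```

```text
t 0.93 w 8.49 F [ 0.9 -1.3  0.2] tilt [-180.    0.]
lin [ 21.31 -10.2    3.17] turn 0.001
```

{"method": "play_rows", "body": {"linear": [[21.3,-10.2,3.2],[21.3,-10.2,3.2],[21.3,-10.2,3.2],[21.3,-10.2,3.2],[21.3,-10.2,3.2],[21.3,-10.2,3.2],[21.3,-10.2,3.2],[21.3,-10.2,3.2]], "turn": [0,0,0,0,0,0,0,0], "jaw": [8.5,8.5,8.5,8.5,8.5,8.5,8.5,8.5]}}

```text
clock: 1.6
ee_pos: [0.6552, -0.0168, 0.1688]
tool_rot: [-3.141, 0.002, 0.441]
ft_force: [0.2, -1.0, -0.1]
gripper_width: 0.0848
```

```bash
python3 - <<'E'
from h import *
go(.656,-.0165,.052,25)
d=snap('scene','scene1')
c=proj(d,[[.656,-.0165,.09],[.656,-.0165,.0],[.506,-.008,.006]]);print(c)
cv2.imwrite('pics/s1.png',cv2.resize(d['image'][130:330,150:370],(660,600),interpolation=cv2.INTER_CUBIC)[...,::-1])
E
```

```text
t 1.6 w 8.48 F [ 0.2 -1.  -0.1] tilt [-1.799e+02  1.000e-01]
lin [9.000e-02 1.000e-02 1.168e+01] turn 0.005
[[239.26341978 219.64907689]
 [240.74952181 250.37861544]
 [272.63146185 212.62382806]]
```

View pics/s1.png

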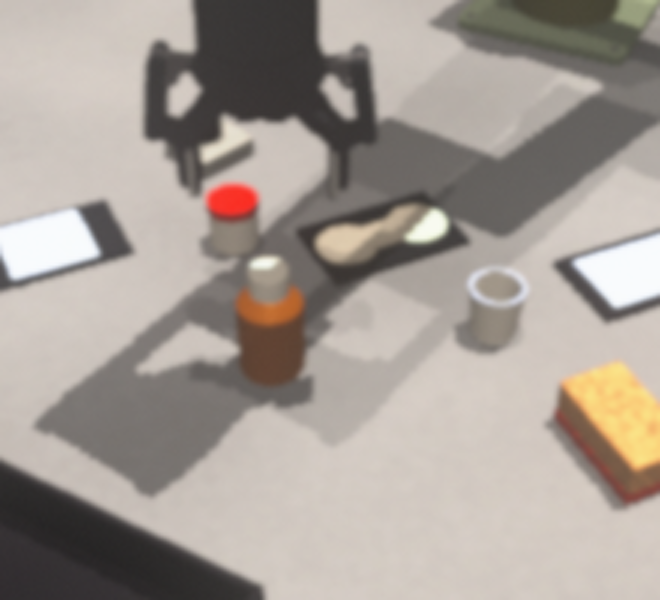

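The gripper hangs above the bottle. The cap is at crop (266,265) and the base near (271,368), within about 2 px of the projected estimate, so I'm descending.

{"method": "play_rows", "body": {"linear": [[0.1,0,4],[0.1,0,8],[0.1,0,10.5],[0.1,0,11.7],[0.1,0,11.7]], "turn": [0,0,0,0,0], "jaw": [8.5,8.5,8.5,8.5,8.5]}}

```text
clock: 2.07
ee_pos: [0.6525, -0.0191, 0.0495]
tool_rot: [-3.137, 0.007, 0.436]
ft_force: [-0.3, -0.1, -0.0]
gripper_width: 0.0851
```

{"method": "play_rows", "body": {"linear": [[0,0,0],[0,0,0],[0,0,0],[0,0,0],[0,0,0],[0,0,0],[0,0,0],[0,0,0]], "turn": [0,0,0,0,0,0,0,0], "jaw": [4,4,4,4,4,4,4,4], "force": 40}}

```text
clock: 2.73
ee_pos: [0.6586, -0.0185, 0.0569]
tool_rot: [3.138, -0.005, 0.438]
ft_force: [-0.9, -0.7, 6.6]
gripper_width: 0.0489
```

{"method": "play_rows", "body": {"linear": [[0,0,-2],[0,0,-5],[0,0,-9],[0,0,-11],[0,0,-12],[0,0,-12]], "turn": [0,0,0,0,0,0], "jaw": [4,4,4,4,4,4]}}

```text
clock: 3.23
ee_pos: [0.6585, -0.0184, 0.1776]
tool_rot: [3.137, -0.006, 0.438]
ft_force: [0.5, -0.4, -1.2]
gripper_width: 0.0486
```

```bash
python3 - <<'E'
from h import *
go(.5134,.4475,.17,25)
d=snap('scene','scene1')
cv2.imwrite('pics/s2.png',cv2.resize(d['image'][130:330,150:370],(440,400),interpolation=cv2.INTER_CUBIC)[...,::-1])
E
```

```text
t 3.23 w 4.86 F [ 0.5 -0.4 -1.2] tilt [179.7  -0.4]
lin [  6.63 -48.34   0.76] turn 0.002
```

View pics/s2.png

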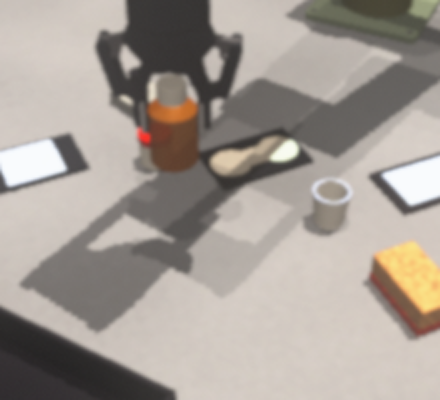

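The bottle is held upright (crop 173,130) and clear of the pot behind it.

{"method": "play_rows", "body": {"linear": [[6.6,-48.3,0],[6.6,-48.3,0],[6.6,-48.3,0],[6.6,-48.3,0],[6.6,-48.3,0],[6.6,-48.3,0],[6.6,-48.3,0],[6.6,-48.3,0],[6.6,-48.3,0],[6.6,-48.3,0]], "turn": [0,0,0,0,0,0,0,0,0,0], "jaw": [4,4,4,4,4,4,4,4,4,4]}}

```text
clock: 4.12
ee_pos: [0.5295, 0.3805, 0.1697]
tool_rot: [3.141, 0.006, 0.438]
ft_force: [0.7, -0.1, -0.8]
gripper_width: 0.0489
```

```bash
python3 -c "
from h import *;go(.5134,.4475,.12,25)"
```

```text
t 4.12 w 4.89 F [ 0.7 -0.1 -0.8] tilt [180.    0.3]
lin [ 1.38 -6.75  4.97] turn 0.001
```

{"method": "play_rows", "body": {"linear": [[0.7,-3.5,1],[1.4,-6.7,3],[1.4,-6.7,5],[1.4,-6.7,5],[1.4,-6.7,5],[1.4,-6.7,5],[1.4,-6.7,5]], "turn": [0,0,0,0,0,0,0], "jaw": [4,4,4,4,4,4,4]}}

```text
clock: 4.7
ee_pos: [0.5177, 0.4454, 0.1241]
tool_rot: [3.142, -0.001, 0.436]
ft_force: [0.6, 0.5, -1.2]
gripper_width: 0.0486
```

```bash
python3 - <<'E'
from h import *
go(.5134,.4475,.064,25)
from rig import robot
for i in range(3):
    d=snap('top','top1'); s=robot.get_state();print(s['ee_pos'],s['joints'])
cv2.imwrite('pics/s3.png',cv2.resize(d['image'][160:280,70:210],(560,480),interpolation=cv2.INTER_CUBIC)[...,::-1])
go(.5134,.4475,.064,25)
E
```

```text
t 4.7 w 4.86 F [ 0.6  0.5 -1.2] tilt [ 1.8e+02 -1.0e-01]
lin [-0.3  -0.37  6.01] turn -0.0
[0.51796943 0.44558689 0.12470071] [ 5.83971143e-01  5.49032320e-01  1.36132097e+00 -1.23331937e-04
  1.22910018e+00  1.71892331e+00]
[0.51801229 0.44570506 0.12492843] [ 5.84052715e-01  5.48778867e-01  1.36119400e+00 -5.16467557e-05
  1.22910501e+00  1.71888970e+00]
[0.51789047 0.44581792 0.12495314] [ 5.84296011e-01  5.48700500e-01  1.36125852e+00 -6.47654276e-05
  1.22908973e+00  1.71889136e+00]
t 4.85 w 4.89 F [ 0.5  0.7 -1.3] tilt [-1.8e+02 -1.0e-01]
lin [-0.34 -0.34  6.1 ] turn -0.0
```

{"method": "play_rows", "body": {"linear": [[-0.3,-0.3,2],[-0.3,-0.3,4],[-0.3,-0.3,5.2],[-0.3,-0.3,5.7],[-0.3,-0.3,6],[-0.3,-0.3,6],[-0.3,-0.3,6],[-0.3,-0.3,6]], "turn": [0,0,0,0,0,0,0,0], "jaw": [4,4,4,4,4,4,4,4]}}

```text
clock: 5.52
ee_pos: [0.5135, 0.4483, 0.0645]
tool_rot: [-3.141, -0.003, 0.438]
ft_force: [-0.3, -0.2, -0.6]
gripper_width: 0.0487
```

```bash
python3 - <<'E'
from h import *
go(.5134,.4475,.063,25)
E
```

```text
t 5.52 w 4.87 F [-0.3 -0.2 -0.6] tilt [-1.8e+02 -1.0e-01]
lin [-0.05  0.07  0.15] turn 0.001
```

{"method": "play_rows", "body": {"linear": [[0,0,0.1],[0,0,0.2],[0,0,0.2],[0,0,0.2]], "turn": [0,0,0,0], "jaw": [4,4,4,4]}}

```text
clock: 5.85
ee_pos: [0.5133, 0.4483, 0.0629]
tool_rot: [-3.141, -0.002, 0.438]
ft_force: [-1.2, -1.3, 5.7]
gripper_width: 0.0489
```

{"method": "play_rows", "body": {"linear": [[0,0,0],[0,0,0],[0,0,0],[0,0,0],[0,0,0],[0,0,0]], "turn": [0,0,0,0,0,0], "jaw": [5.5,6,6.5,7.5,8.5,8.5]}}

```text
clock: 6.35
ee_pos: [0.5125, 0.4477, 0.061]
tool_rot: [3.142, 0.0, 0.438]
ft_force: [0.3, -0.1, 0.6]
gripper_width: 0.0851
```

{"method": "play_rows", "body": {"linear": [[0,0,-3],[0,0,-7],[0,0,-11],[0,0,-12],[0,0,-12]], "turn": [0,0,0,0,0], "jaw": [8.5,8.5,8.5,8.5,8.5]}}

```text
clock: 6.77
ee_pos: [0.5156, 0.4499, 0.188]
tool_rot: [-3.14, -0.012, 0.438]
ft_force: [0.2, 1.0, -1.0]
gripper_width: 0.0851
```

```bash
python3 - <<'E'
from h import *
go(.622,.239,.15,51.5)
E
```

```text
t 6.77 w 8.51 F [ 0.2  1.  -1. ] tilt [-179.9   -0.7]
lin [ 0.69 23.61  3.8 ] turn -0.461
```

{"method": "play_rows", "body": {"linear": [[0.7,23.6,0],[0.7,23.6,1],[0.7,23.6,3],[0.7,23.6,3.8],[0.7,23.6,3.8],[0.7,23.6,3.8],[0.7,23.6,3.8],[0.7,23.6,3.8],[0.7,23.6,3.8],[0.7,23.6,3.8]], "turn": [-0.1,-0.2,-0.3,-0.4,-0.46,-0.46,-0.46,-0.46,-0.46,-0.46], "jaw": [8.5,8.5,8.5,8.5,8.5,8.5,8.5,8.5,8.5,8.5]}}

```text
clock: 7.6
ee_pos: [0.6182, 0.2381, 0.1428]
tool_rot: [-3.141, 0.0, 0.899]
ft_force: [0.7, 0.6, -0.6]
gripper_width: 0.085
```

```bash
python3 - <<'E'
from h import *
d=snap('scene','scene2')
go(.6235,.2405,.034,51.5)
e=np.array([np.cos(np.radians(51.5)),np.sin(np.radians(51.5))]);n=np.array([-e[1],e[0]])
P=[np.r_[np.array([.6235,.2405])+a*.045*e+b*.026*n,.038] for a,b in((1,1),(1,-1),(-1,-1),(-1,1))]
im=cv2.resize(d['image'][190:350,270:490],(880,640),interpolation=cv2.INTER_CUBIC).copy()
q=((proj(d,P)+.5-[270,190])*4).astype(np.int32);cv2.polylines(im,[q],True,(0,0,255),1)
cv2.imwrite('pics/s4.png',im[:600,:800,::-1])
E
```

```text
t 7.65 w 8.52 F [ 0.5  0.1 -0.8] tilt [-180.   -0.]
lin [ 0.49  0.28 10.92] turn 0.001
```

View pics/s4.png

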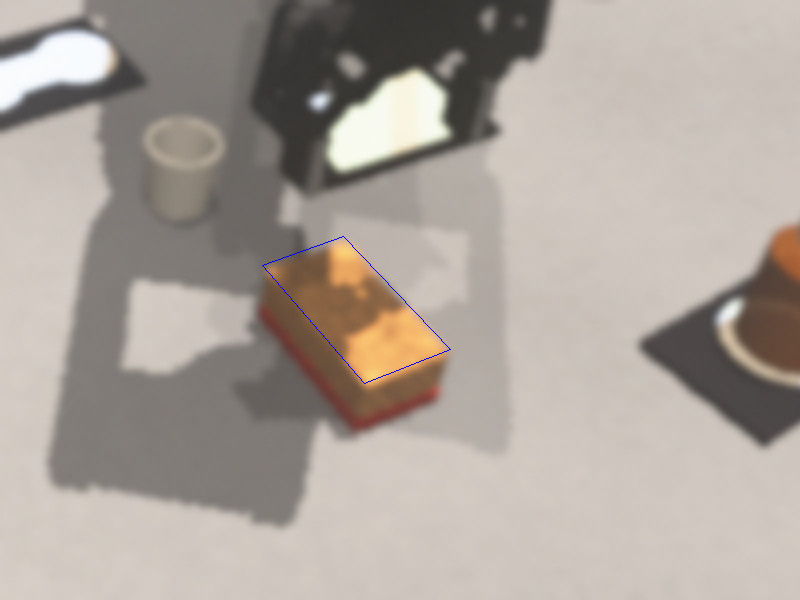

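The projected outline (263–450, 237–383) fits the block's top, and the bottle's base lies on its white disc. I'm descending on the block.

{"method": "play_rows", "body": {"linear": [[0.5,0.3,3],[0.5,0.3,7],[0.5,0.3,10],[0.5,0.3,10.9],[0.5,0.3,10.9],[0.5,0.3,10.9],[0.5,0.3,10.9]], "turn": [0,0,0,0,0,0,0], "jaw": [8.5,8.5,8.5,8.5,8.5,8.5,8.5]}}

```text
clock: 8.23
ee_pos: [0.6264, 0.2401, 0.0372]
tool_rot: [3.138, -0.004, 0.899]
ft_force: [0.7, 0.4, 1.7]
gripper_width: 0.085
```

{"method": "play_rows", "body": {"linear": [[0,0,0],[0,0,0],[0,0,0],[0,0,0],[0,0,0],[0,0,0],[0,0,0],[0,0,0]], "turn": [0,0,0,0,0,0,0,0], "jaw": [4,4,4,4,4,4,4,4], "force": 40}}

```text
clock: 8.9
ee_pos: [0.6258, 0.2394, 0.0366]
tool_rot: [3.14, -0.003, 0.898]
ft_force: [-0.4, 0.1, 6.4]
gripper_width: 0.0512
```

{"method": "play_rows", "body": {"linear": [[0,0,-2],[0,0,-5],[0,0,-9],[0,0,-11],[0,0,-11],[0,0,-11]], "turn": [0,0,0,0,0,0], "jaw": [4,4,4,4,4,4]}}

```text
clock: 9.4
ee_pos: [0.6256, 0.2391, 0.1465]
tool_rot: [3.139, -0.003, 0.898]
ft_force: [-0.7, -0.4, -1.2]
gripper_width: 0.0518
```

```bash
python3 - <<'E'
from h import *
go(.4255,.2065,.14,140.7)
E
```

```text
t 9.4 w 5.18 F [-0.7 -0.4 -1.2] tilt [179.8  -0.2]
lin [-15.03 -13.61   0.65] turn -1.558
```

{"method": "play_rows", "body": {"linear": [[-3.5,-3,0],[-6.5,-6,0],[-9,-8.5,0],[-12,-11,0],[-15,-13.6,0],[-15,-13.6,0],[-15,-13.6,0],[-15,-13.6,0],[-15,-13.6,0],[-15,-13.6,0]], "turn": [-0.12,-0.24,-0.36,-0.48,-0.6,-0.72,-0.84,-0.96,-1.08,-1.2], "jaw": [4,4,4,4,4,4,4,4,4,4]}}

```text
clock: 10.23
ee_pos: [0.4224, 0.2058, 0.1419]
tool_rot: [-3.137, -0.001, 2.104]
ft_force: [0.0, -0.6, -0.8]
gripper_width: 0.0514
```

```bash
python3 - <<'E'
from h import *
go(.4255,.2065,.08,140.7)
E
```

```text
t 10.23 w 5.14 F [ 0.  -0.6 -0.8] tilt [-1.797e+02 -1.000e-01]
lin [-0.1   0.3   6.19] turn -0.352
```

{"method": "play_rows", "body": {"linear": [[-0.1,0.3,1],[-0.1,0.3,3],[-0.1,0.3,5],[-0.1,0.3,6.2],[-0.1,0.3,6.2],[-0.1,0.3,6.2],[-0.1,0.3,6.2],[-0.1,0.3,6.2]], "turn": [-0.12,-0.24,-0.355,-0.355,-0.355,-0.355,-0.355,-0.355], "jaw": [4,4,4,4,4,4,4,4]}}

```text
clock: 10.9
ee_pos: [0.4282, 0.2073, 0.0829]
tool_rot: [3.141, 0.001, 2.453]
ft_force: [0.4, -0.4, -0.5]
gripper_width: 0.0514
```

```bash
python3 - <<'E'
from h import *
go(.4255,.2065,.0425,140.7)
E
```

```text
t 10.9 w 5.14 F [ 0.4 -0.4 -0.5] tilt [179.9   0. ]
lin [ 0.16 -0.23  4.04] turn -0.003
```

{"method": "play_rows", "body": {"linear": [[0.2,-0.2,1.5],[0.2,-0.2,3],[0.2,-0.2,3.7],[0.2,-0.2,4.0],[0.2,-0.2,4.0],[0.2,-0.2,4.0],[0.2,-0.2,4.1],[0.2,-0.2,4.1]], "turn": [0,0,0,0,0,0,0,0], "jaw": [4,4,4,4,4,4,4,4]}}

```text
clock: 11.57
ee_pos: [0.4259, 0.2071, 0.0425]
tool_rot: [3.14, 0.001, 2.453]
ft_force: [-1.5, -0.5, 4.7]
gripper_width: 0.0516
```

```bash
python3 - <<'E'
from h import *
go(.4255,.2065,.0425,140.7)
E
```

```text
t 11.57 w 5.16 F [-1.5 -0.5  4.7] tilt [1.799e+02 1.000e-01]
lin [-0.   -0.07 -0.  ] turn -0.003
```

{"method": "play_rows", "body": {"linear": [[0,0,0],[0,0,0],[0,0,0],[0,0,0],[0,0,0],[0,0,0]], "turn": [0,0,0,0,0,0], "jaw": [5.6,6,6.5,7.5,8.5,8.5]}}

```text
clock: 12.07
ee_pos: [0.4248, 0.2069, 0.0412]
tool_rot: [-3.141, -0.0, 2.453]
ft_force: [-0.1, -0.4, -0.7]
gripper_width: 0.085
```

{"method": "play_rows", "body": {"linear": [[0,0,-3],[0,0,-7],[0,0,-11],[0,0,-14],[0,0,-14]], "turn": [0,0,0,0,0], "jaw": [8.5,8.5,8.5,8.5,8.5]}}

```text
clock: 12.48
ee_pos: [0.4298, 0.2083, 0.1888]
tool_rot: [3.129, 0.009, 2.453]
ft_force: [2.0, 0.3, 0.9]
gripper_width: 0.0852
```

```bash
python3 - <<'E'
from h import *
go(.4365,-.205,.17,71.5)
E
```

```text
t 12.48 w 8.52 F [2.  0.3 0.9] tilt [179.3   0.5]
lin [-26.79 -31.49   1.88] turn 1.205
```

{"method": "play_rows", "body": {"linear": [[-26.8,-31.5,0],[-26.8,-31.5,0],[-26.8,-31.5,0],[-26.8,-31.5,0],[-26.8,-31.5,0],[-26.8,-31.5,0],[-26.8,-31.5,0],[-26.8,-31.5,0],[-26.8,-31.5,0],[-26.8,-31.5,0]], "turn": [0.12,0.24,0.36,0.48,0.6,0.72,0.84,0.96,1.08,1.2], "jaw": [8.5,8.5,8.5,8.5,8.5,8.5,8.5,8.5,8.5,8.5]}}

```text
clock: 13.32
ee_pos: [0.4309, -0.2089, 0.1809]
tool_rot: [-3.141, -0.0, 1.246]
ft_force: [0.8, 0.5, -0.8]
gripper_width: 0.0848
```

```bash
python3 - <<'E'
from h import *
go(.4365,-.205,.14,71.5)
E
```

```text
t 13.32 w 8.48 F [ 0.8  0.5 -0.8] tilt [-180.   -0.]
lin [0.55 0.41 4.09] turn -0.002
```

{"method": "play_rows", "body": {"linear": [[0.5,0.4,2],[0.5,0.4,3],[0.5,0.4,3],[0.5,0.4,3],[0.5,0.4,3]], "turn": [0,0,0,0,0], "jaw": [8.5,8.5,8.5,8.5,8.5]}}

```text
clock: 13.73
ee_pos: [0.4367, -0.2019, 0.1512]
tool_rot: [-3.141, -0.0, 1.255]
ft_force: [-0.5, 0.5, 0.2]
gripper_width: 0.085
```

```bash
cat >>h.py <<'E'
def box(d,x,y,yaw,a,b,z):
    e=np.array([np.cos(np.radians(yaw)),np.sin(np.radians(yaw))]);n=np.array([-e[1],e[0]])
    return proj(d,[np.r_[np.array([x,y])+i*a/2*e+j*b/2*n,z] for i,j in((1,1),(1,-1),(-1,-1),(-1,1))])
def crop(d,x0,y0,w,h,k,polys,name):
    im=cv2.resize(d['image'][y0:y0+h,x0:x0+w],None,fx=k,fy=k,interpolation=cv2.INTER_CUBIC).copy()
    for p in polys: cv2.polylines(im,[((p+.5-[x0,y0])*k).round().astype(np.int32)],True,(0,0,255),1)
    return im
E
python3 - <<'E'
from h import *
go(.4365,-.205,.049,71.5)
d=snap('scene','scene3')
w=crop(d,190,155,60,50,8,[box(d,.4365,-.205,71.5,.06,.06,.02),box(d,.4365,-.205,71.5,.026,.026,.052)],'')
b=crop(d,325,190,80,60,5,[box(d,.4255,.2065,140.7,.102,.064,.006)],'')[:300]
b=cv2.copyMakeBorder(b,0,100,0,0,cv2.BORDER_CONSTANT)
b=b[:400,:310]
cv2.imwrite('pics/s5.png',np.hstack([w,b])[...,::-1])
E
```

```text
t 13.73 w 8.5 F [-0.5  0.5  0.2] tilt [-179.9   -0. ]
lin [-0.31  0.08 10.22] turn 0.007
```

View pics/s5.png

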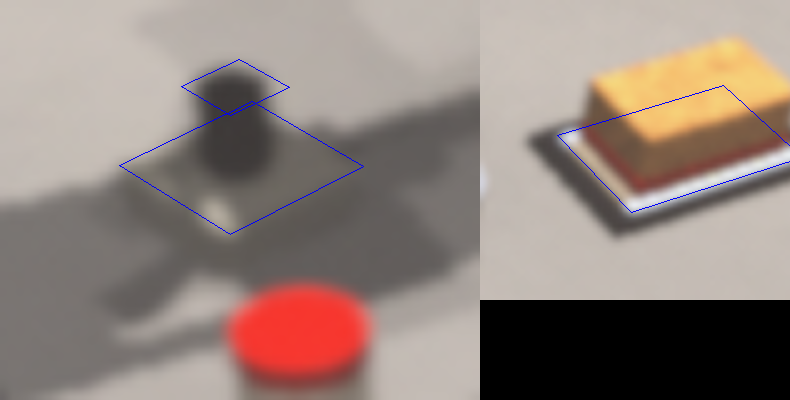

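The block lies inside its silhouette with white visible on both near sides. The outlines fit the weight's base (120–363, 100–234) and knob (235,85) to within about 1 px.

{"method": "play_rows", "body": {"linear": [[-0.3,0.1,3],[-0.3,0.1,6],[-0.3,0.1,9],[-0.3,0.1,10.1],[-0.3,0.1,10.1],[-0.3,0.1,10.1],[-0.3,0.1,10.1]], "turn": [0,0,0,0,0,0,0], "jaw": [8.5,8,7,6,5,5,5]}}

```text
clock: 14.37
ee_pos: [0.4385, -0.2071, 0.0522]
tool_rot: [3.138, 0.001, 1.254]
ft_force: [-0.5, 0.6, 0.3]
gripper_width: 0.0496
```

```bash
python3 - <<'E'
from h import *
go(.4365,-.205,.049,71.5)
E
```

```text
t 14.37 w 4.96 F [-0.5  0.6  0.3] tilt [1.798e+02 1.000e-01]
lin [ 0.13 -0.26  0.32] turn 0.006
```

{"method": "play_rows", "body": {"linear": [[0.1,-0.2,0.3],[0.1,-0.2,0.3],[0.1,-0.2,0.3],[0.1,-0.2,0.3],[0.1,-0.2,0.3],[0.1,-0.2,0.3],[0.1,-0.2,0.3],[0.1,-0.2,0.3]], "turn": [0,0,0,0,0,0,0,0], "jaw": [4,3,2,2,2,2,2,2], "force": 60}}

```text
clock: 15.03
ee_pos: [0.4367, -0.2054, 0.0489]
tool_rot: [3.138, 0.0, 1.253]
ft_force: [0.2, 1.0, 6.3]
gripper_width: 0.0243
```

{"method": "play_rows", "body": {"linear": [[0,0,-2],[0,0,-4],[0,0,-7],[0,0,-9],[0,0,-10],[0,0,-10]], "turn": [0,0,0,0,0,0], "jaw": [2,2,2,2,2,2]}}

```text
clock: 15.53
ee_pos: [0.4365, -0.2056, 0.1494]
tool_rot: [3.137, 0.001, 1.253]
ft_force: [0.2, -0.1, -4.1]
gripper_width: 0.0243
```

```bash
python3 - <<'E'
from h import *
go(.621,-.2547,.14,52.8)
E
```

```text
t 15.53 w 2.43 F [ 0.2 -0.1 -4.1] tilt [1.798e+02 1.000e-01]
lin [ 1.11 19.06  0.94] turn 0.331
```

{"method": "play_rows", "body": {"linear": [[0.2,3.5,0],[0.4,7,0],[0.6,10.5,0],[0.8,14,0],[1,17,0],[1.1,19,2],[1.1,19,4],[1.1,19,5],[1.1,19,5],[1.1,19,5]], "turn": [0.06,0.12,0.18,0.24,0.3,0.33,0.33,0.33,0.33,0.33], "jaw": [2,2,2,2,2,2,2,2,2,2]}}

```text
clock: 16.37
ee_pos: [0.6168, -0.2525, 0.0942]
tool_rot: [-3.135, 0.001, 0.923]
ft_force: [-0.7, -1.0, -3.4]
gripper_width: 0.024
```

```bash
python3 - <<'E'
from h import *
d=snap('scene','scene4')
go(.621,-.2547,.0555,52.8)
im=crop(d,115,150,110,85,6,[box(d,.621,-.2547,52.8,.072,.072,.006)],'')
cv2.imwrite('pics/s6.png',im[...,::-1])
E
```

```text
t 16.42 w 2.44 F [ 1.   0.7 -2.3] tilt [-179.9    0. ]
lin [0.06 0.32 4.08] turn 0.001
```

View pics/s6.png

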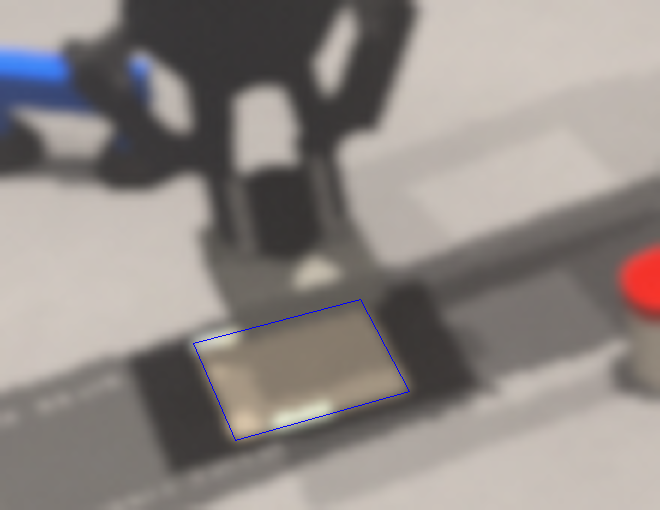

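The weight hangs level above the square silhouette (193–409, 300–440), aligned with it.

{"method": "play_rows", "body": {"linear": [[0.1,0.3,1.5],[0.1,0.3,3],[0.1,0.3,3.6],[0.1,0.3,3.8],[0.1,0.3,3.9],[0.1,0.3,4.0],[0.1,0.3,4.0],[0.1,0.3,4.0]], "turn": [0,0,0,0,0,0,0,0], "jaw": [2,2,2,2,2,2,2,2]}}

```text
clock: 17.08
ee_pos: [0.6227, -0.255, 0.058]
tool_rot: [3.14, -0.0, 0.923]
ft_force: [0.2, 1.0, -3.2]
gripper_width: 0.0245
```

```bash
python3 - <<'E'
from h import *
go(.621,-.2547,.055,52.8)
E
```

```text
t 17.08 w 2.45 F [ 0.2  1.  -3.2] tilt [179.9  -0. ]
lin [-0.08 -0.15  0.3 ] turn 0.001
```

{"method": "play_rows", "body": {"linear": [[-0.1,-0.2,0.1],[-0.1,-0.2,0.2],[-0.1,-0.2,0.3],[-0.1,-0.2,0.3],[-0.1,-0.2,0.3],[-0.1,-0.2,0.3]], "turn": [0,0,0,0,0,0], "jaw": [2,2,2,2,2,2]}}

```text
clock: 17.58
ee_pos: [0.62, -0.2543, 0.055]
tool_rot: [-3.142, 0.0, 0.923]
ft_force: [-1.7, 1.1, 3.3]
gripper_width: 0.0248
```

```bash
python3 - <<'E'
from h import *
go(.621,-.2547,.055,52.8)
E
```

```text
t 17.58 w 2.48 F [-1.7  1.1  3.3] tilt [-180.    0.]
lin [0.03 0.1  0.  ] turn 0.001
```

In contact. Releasing and retreating.

{"method": "play_rows", "body": {"linear": [[0,0,0],[0,0,0],[0,0,0],[0,0,0],[0,0,0],[0,0,0]], "turn": [0,0,0,0,0,0], "jaw": [2.8,3.5,4.5,5.5,6,6]}}

```text
clock: 18.08
ee_pos: [0.6202, -0.2544, 0.0544]
tool_rot: [3.141, -0.0, 0.923]
ft_force: [0.4, -0.4, 0.7]
gripper_width: 0.0601
```

{"method": "play_rows", "body": {"linear": [[0,0,-3],[0,0,-7],[0,0,-10],[0,0,-10]], "turn": [0,0,0,0], "jaw": [6,6,6,6]}}

```text
clock: 18.42
ee_pos: [0.6248, -0.2569, 0.1635]
tool_rot: [3.126, -0.002, 0.923]
ft_force: [2.3, -0.8, 0.9]
gripper_width: 0.0598
```

```bash
python3 - <<'E'
from h import *
go(.536,-.449,.15,106)
E
```

```text
t 18.42 w 5.98 F [ 2.3 -0.8  0.9] tilt [ 1.791e+02 -1.000e-01]
lin [-20.68   4.51   1.35] turn -0.927
```

{"method": "play_rows", "body": {"linear": [[-3,0.7,0],[-6,1.5,0],[-9,2,0],[-12,2.7,0],[-16,3.5,0],[-20.7,4.5,0.8],[-20.7,4.5,0.8],[-20.7,4.5,0.8],[-20.7,4.5,0.8],[-20.7,4.5,0.8]], "turn": [-0.12,-0.24,-0.36,-0.48,-0.6,-0.72,-0.84,-0.925,-0.925,-0.925], "jaw": [6,6,6,6,6,6,6,6,6,6]}}

```text
clock: 19.25
ee_pos: [0.5308, -0.4466, 0.146]
tool_rot: [3.142, -0.0, 1.845]
ft_force: [-0.0, 0.2, 0.8]
gripper_width: 0.0603
```

```bash
python3 - <<'E'
from h import *
d=snap('scene','scene5')
go(.536,-.449,.049,106)
im=crop(d,95,140,110,85,7,[box(d,.536,-.449,106,.092,.02,.054),box(d,.621,-.2547,52.8,.072,.072,.006)],'')
cv2.imwrite('pics/s7.png',im[...,::-1])
E
```

```text
t 19.3 w 6.01 F [-0.3 -0.  -0.2] tilt [180.  -0.]
lin [-0.41  0.39  9.72] turn -0.004
```

View pics/s7.png

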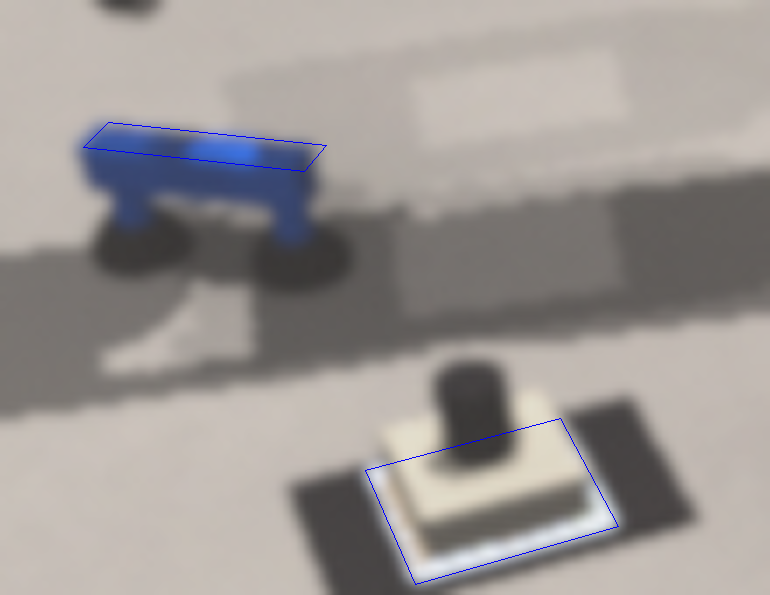

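The weight sits inside its square with white all round. The lifter's bar (80–318, 122–172) lies about 2 mm left of my outline, so I shift the target by that much and descend.

{"method": "play_rows", "body": {"linear": [[-0.5,0.4,3],[-0.6,0.4,6],[-0.6,0.4,9],[-0.6,0.4,9.7],[-0.6,0.4,9.7],[-0.6,0.4,9.7],[-0.6,0.4,9.7]], "turn": [0,0,0,0,0,0,0], "jaw": [6,6,6,6,6,6,6]}}

```text
clock: 19.88
ee_pos: [0.5381, -0.4523, 0.0521]
tool_rot: [3.139, 0.004, 1.848]
ft_force: [-0.1, -0.6, 0.0]
gripper_width: 0.0601
```

{"method": "play_rows", "body": {"linear": [[0,0,0],[0,0,0],[0,0,0],[0,0,0],[0,0,0],[0,0,0],[0,0,0],[0,0,0]], "turn": [0,0,0,0,0,0,0,0], "jaw": [5,4,3,1.5,1.5,1.5,1.5,1.5], "force": 40}}

```text
clock: 20.55
ee_pos: [0.5369, -0.4517, 0.0505]
tool_rot: [3.141, 0.001, 1.848]
ft_force: [-0.8, 1.1, 5.6]
gripper_width: 0.0191
```

{"method": "play_rows", "body": {"linear": [[0,0,-2],[0,0,-4],[0,0,-7],[0,0,-10],[0,0,-11],[0,0,-11]], "turn": [0,0,0,0,0,0], "jaw": [1.5,1.5,1.5,1.5,1.5,1.5]}}

```text
clock: 21.05
ee_pos: [0.5381, -0.4529, 0.1632]
tool_rot: [3.138, 0.007, 1.848]
ft_force: [-0.2, -0.0, -0.9]
gripper_width: 0.0193
```

```bash
python3 - <<'E'
from h import *
go(.481,-.0072,.15,143.2)
E
```

```text
t 21.05 w 1.93 F [-0.2 -0.  -0.9] tilt [179.8   0.4]
lin [44.44  6.7   1.32] turn -0.651
```

{"method": "play_rows", "body": {"linear": [[44.4,6.7,0],[44.4,6.7,0],[44.4,6.7,0],[44.4,6.7,0],[44.4,6.7,0],[44.4,6.7,0],[44.4,6.7,0],[44.4,6.7,0],[44.4,6.7,0],[44.4,6.7,0]], "turn": [-0.07,-0.14,-0.21,-0.28,-0.35,-0.42,-0.49,-0.56,-0.63,-0.65], "jaw": [1.5,1.5,1.5,1.5,1.5,1.5,1.5,1.5,1.5,1.5]}}

```text
clock: 21.88
ee_pos: [0.4811, -0.0356, 0.1567]
tool_rot: [-3.14, -0.004, 2.5]
ft_force: [0.5, 1.0, -1.7]
gripper_width: 0.0194
```

```bash
python3 - <<'E'
from h import *
go(.481,-.0072,.09,143.2)
E
```

```text
t 21.88 w 1.94 F [ 0.5  1.  -1.7] tilt [-179.9   -0.2]
lin [1.71 2.27 6.67] turn 0.001
```

{"method": "play_rows", "body": {"linear": [[1.7,2.3,0],[1.7,2.3,3],[1.7,2.3,6],[1.7,2.3,6.7],[1.7,2.3,6.7],[1.7,2.3,6.7],[1.7,2.3,6.7]], "turn": [0,0,0,0,0,0,0], "jaw": [1.5,1.5,1.5,1.5,1.5,1.5,1.5]}}

```text
clock: 22.47
ee_pos: [0.4847, -0.0099, 0.0931]
tool_rot: [3.141, 0.001, 2.497]
ft_force: [0.6, -0.1, -1.1]
gripper_width: 0.019
```

```bash
python3 - <<'E'
from h import *
d=snap('scene','scene6')
go(.481,-.0072,.057,143.2)
p=__import__('rig').robot.get_state()
x,y,z=p['ee_pos'];yw=np.degrees(p['tool_rot'][2])
im=crop(d,215,140,120,90,6,[box(d,x,y,yw,.092,.02,z+.0035),box(d,.481,-.0072,143.2,.12,.052,.006)],'')
cv2.imwrite('pics/s8.png',im[...,::-1])
E
```

```text
t 22.52 w 1.91 F [-0.2  0.9 -1.4] tilt [1.799e+02 1.000e-01]
lin [ 0.5  -0.02  3.66] turn -0.003
```

View pics/s8.png

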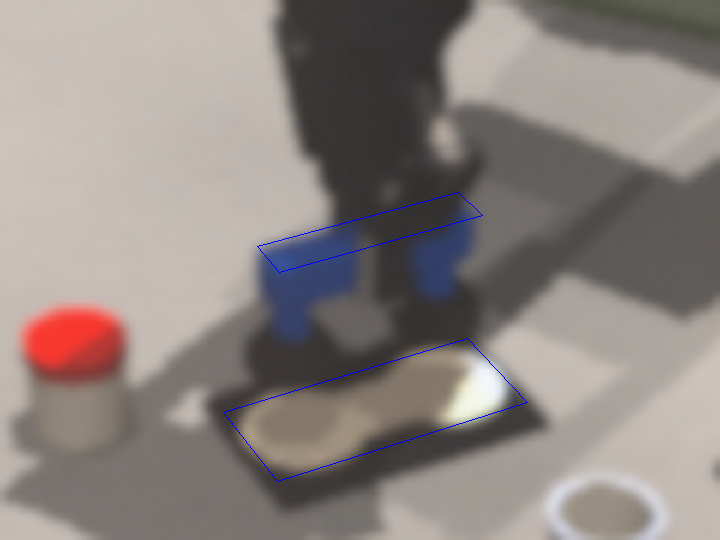

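The held bar (258–478, 192–272) matches its predicted outline and is aligned with the dumbbell. The pot at (75,380) is clear. I'm setting the lifter down with a 5 mm correction.

{"method": "play_rows", "body": {"linear": [[0.5,0,1.2],[0.5,0,2.4],[0.5,0,3],[0.5,0,3.4],[0.5,0,3.6],[0.5,0,3.6],[0.5,0,3.6],[0.5,0,3.6]], "turn": [0,0,0,0,0,0,0,0], "jaw": [1.5,1.5,1.5,1.5,1.5,1.5,1.5,1.5]}}

```text
clock: 23.18
ee_pos: [0.4804, -0.0064, 0.0569]
tool_rot: [3.141, 0.001, 2.498]
ft_force: [0.7, 0.2, -2.6]
gripper_width: 0.0192
```

```bash
python3 - <<'E'
from h import *
go(.481,-.0072,.0565,143.2)
E
```

```text
t 23.18 w 1.92 F [ 0.7  0.2 -2.6] tilt [1.8e+02 1.0e-01]
lin [-0.09 -0.02  0.04] turn -0.002
```

{"method": "play_rows", "body": {"linear": [[0,0,0.1],[0,0,0.1],[0,0,0.1],[0,0,0.1]], "turn": [0,0,0,0], "jaw": [1.5,1.5,1.5,1.5]}}

```text
clock: 23.52
ee_pos: [0.4805, -0.0064, 0.0564]
tool_rot: [3.141, 0.001, 2.498]
ft_force: [-1.8, 0.5, 5.1]
gripper_width: 0.0194
```

{"method": "play_rows", "body": {"linear": [[0,0,0],[0,0,0],[0,0,0],[0,0,0],[0,0,0],[0,0,0]], "turn": [0,0,0,0,0,0], "jaw": [2.3,3,4,5,5,5]}}

```text
clock: 24.02
ee_pos: [0.4797, -0.0063, 0.0552]
tool_rot: [-3.142, -0.0, 2.498]
ft_force: [0.4, -1.1, 0.2]
gripper_width: 0.0499
```

{"method": "play_rows", "body": {"linear": [[0,0,-3],[0,0,-7],[0,0,-11],[0,0,-15],[0,0,-18],[0,0,-18]], "turn": [0,0,0,0,0,0], "jaw": [5,5,5,5,5,5]}}

```text
clock: 24.52
ee_pos: [0.4845, -0.0071, 0.2434]
tool_rot: [3.135, 0.014, 2.498]
ft_force: [0.9, -0.3, 0.3]
gripper_width: 0.0503
```

```bash
python3 - <<'E'
from h import *
go(.3,-.45,.25,143.2)
E
```

```text
t 24.52 w 5.03 F [ 0.9 -0.3  0.3] tilt [179.6   0.8]
lin [-11.82 -46.5   -0.66] turn -0.001
```

{"method": "play_rows", "body": {"linear": [[-12,-46.5,0],[-12,-46.5,0],[-12,-46.5,0],[-12,-46.5,0],[-12,-46.5,0],[-12,-46.5,0],[-12,-46.5,0],[-12,-46.5,0],[-12,-46.5,0],[-12,-46.5,0]], "turn": [0,0,0,0,0,0,0,0,0,0], "jaw": [5,5,5,5,5,5,5,5,5,5]}}

```text
clock: 25.35
ee_pos: [0.3195, -0.3929, 0.2347]
tool_rot: [3.141, -0.001, 2.497]
ft_force: [1.0, 0.5, 0.8]
gripper_width: 0.0501
```

{"method": "play_rows", "body": {"linear": [[0,0,0],[0,0,0],[0,0,0],[0,0,0]], "turn": [0,0,0,0], "jaw": [5,5,5,5]}}

```text
clock: 25.68
ee_pos: [0.3213, -0.39, 0.2347]
tool_rot: [3.141, -0.001, 2.499]
ft_force: [0.5, -0.0, -0.3]
gripper_width: 0.0499
```

```bash
python3 - <<'E'
from h import *
d=snap('top','topF');s=snap('scene','sceneF')
a=crop(d,100,140,300,130,2,[],'')
b=crop(s,110,140,400,165,2,[],'')[:330,:800]
a=cv2.copyMakeBorder(a,0,0,0,200,cv2.BORDER_CONSTANT)
cv2.imwrite('pics/fin.png',np.vstack([a,b])[...,::-1])
t=load('top0')
print('block',blob(d,(213,246),22,orange,.044));print('cap',blob(d,(133,214),12,lambda h,r:(r.min(2)>95)&(r.max(2)-r.min(2)<60),.098))
print('knob',blob(d,(366,186),7,black,.058));print('base',blob(d,(366,188),16,lambda h,r:(r[...,2]<r[...,0]-3)&(r.min(2)>90),.026))
print('lift',blob(d,(285,230),24,blue,.060));print('pot',blob(d,(321,213),14,red,.045),blob(t,(321,213),14,red,.045))
for q in(t,d):print('cup',blob(q,(243,208),12,lambda h,r:r.min(2)>125,.045))
E
```

```text
block {'rect': (422.7, 206.9), 'size': (94, 54), 'yaw': -39.4, 'cen': (422.6, 206.6), 'px': array([210.2, 249.8])}
cap {'rect': (514.0, 445.0), 'size': (29, 24), 'yaw': 4.0, 'cen': (514.0, 446.1), 'px': array([124.1, 214.9])}
knob {'rect': (616.6, -252.1), 'size': (27, 22), 'yaw': -32.8, 'cen': (616.9, -251.9), 'px': array([367.7, 187.9])}
base {'rect': (619.3, -255.5), 'size': (62, 62), 'yaw': -37.6, 'cen': (620.0, -255.8), 'px': array([366.8, 188.9])}
lift {'rect': (479.1, -8.0), 'size': (95, 28), 'yaw': -35.7, 'cen': (479.3, -7.8), 'px': array([283.9, 232.3])}
pot {'rect': (539.3, -118.4), 'size': (46, 45), 'yaw': 1.0, 'cen': (539.4, -118.4), 'px': array([321.8, 213.2])} {'rect': (539.2, -118.5), 'size': (46, 44), 'yaw': -44.0, 'cen': (539.3, -118.5), 'px': array([321.8, 213.2])}
cup {'rect': (543.9, 114.6), 'size': (25, 21), 'yaw': 47.0, 'cen': (543.7, 114.1), 'px': array([243.5, 209.7])}
cup {'rect': (544.0, 113.9), 'size': (26, 22), 'yaw': 57.1, 'cen': (543.7, 113.8), 'px': array([243.5, 209.8])}
```

View pics/fin.png

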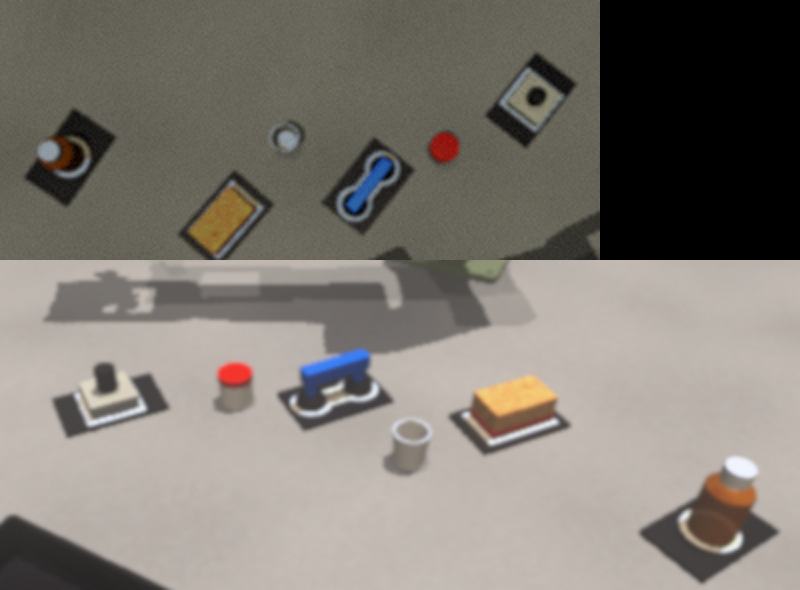

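All four tools look right. The block may sit a few mm off along its length, so I'll take a closer look at its base against the silhouette.

```bash
python3 - <<'E'
from h import *
s=load('sceneF')
im=crop(s,330,185,70,55,11,[box(s,.4255,.2065,140.7,.102,.064,.006),box(s,.4255,.2065,140.7,.09,.052,.006)],'')
cv2.imwrite('pics/blk.png',im[...,::-1])
E
```

```text
(no output)
```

View pics/blk.png

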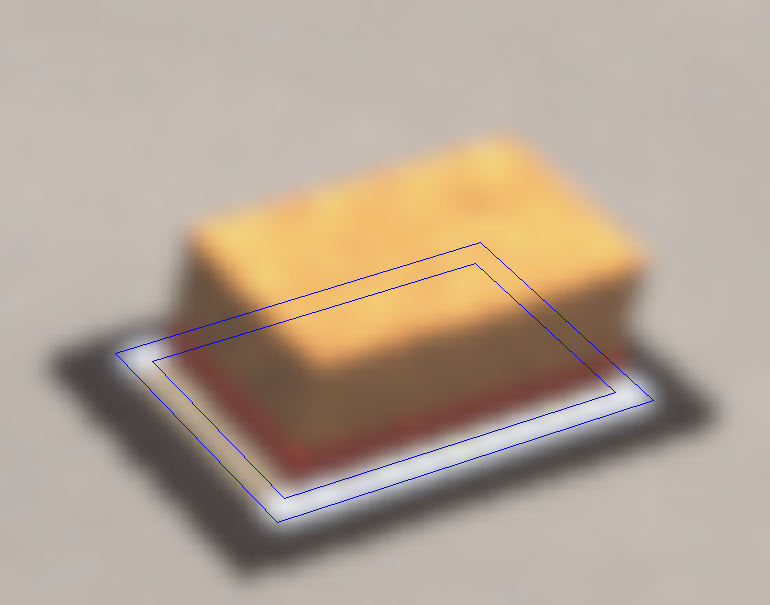

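The red base is about 4–5 mm off along the length (towards the upper right) and about 3 mm off across it, close to the silhouette's edge. There is plenty of time, so I'll regrasp it and shift it back.

```bash
python3 - <<'E'
from h import *
s=load('sceneF');P=lambda x,y:box(s,x,y,0,.05,.05,.006)
th=np.linspace(0,2*np.pi,60)
C=lambda x,y,r,z:proj(s,np.c_[x+r*np.cos(th),y+r*np.sin(th),0*th+z])
a=crop(s,435,230,60,65,6,[C(.5134,.4478,.031,.006),C(.5134,.4478,.025,.006)],'')
b=crop(s,245,180,65,65,6,[C(.481-.034*np.cos(np.radians(-36.8))*k,-.0072-.034*np.sin(np.radians(-36.8))*k,r,.006) for k in(1,-1) for r in(.026,.02)],'')
cv2.imwrite('pics/bt.png',np.hstack([a,b])[...,::-1])
go(.422,.207,.16,140.7)
E
```

```text
t 25.78 w 4.99 F [-0.6 -0.4  0.1] tilt [180.  -0.]
lin [27.68 53.84  7.51] turn 0.044
```

View pics/bt.png

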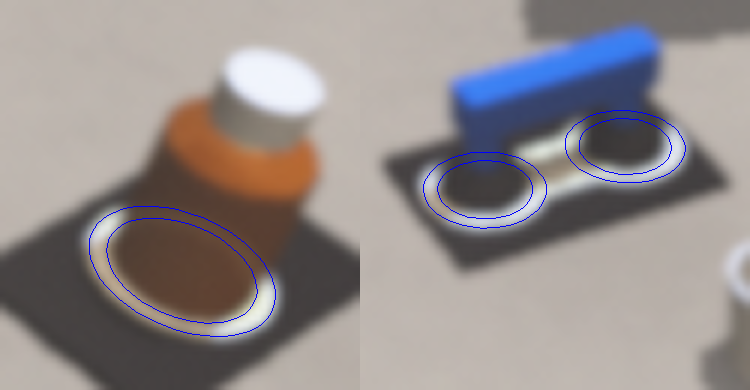

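Bottle and lifter are well centred in their silhouettes (bottle about 2 mm off). Only the block needs mending.

{"method": "play_rows", "body": {"linear": [[27.7,53.8,0],[27.7,53.8,0],[27.7,53.8,0],[27.7,53.8,0],[27.7,53.8,0],[27.7,53.8,0],[27.7,53.8,0],[27.7,53.8,0],[27.7,53.8,0],[27.7,53.8,0]], "turn": [0.04,0.04,0.04,0.04,0.04,0.04,0.04,0.04,0.04,0.04], "jaw": [8.5,8.5,8.5,8.5,8.5,8.5,8.5,8.5,8.5,8.5]}}

```text
clock: 26.62
ee_pos: [0.3902, 0.0224, 0.2357]
tool_rot: [3.141, 0.001, 2.46]
ft_force: [0.3, 0.1, -0.1]
gripper_width: 0.0854
```

```bash
python3 - <<'E'
from h import *
go(.424,.207,.13,140.7)
E
```

```text
t 26.62 w 8.54 F [ 0.3  0.1 -0.1] tilt [1.799e+02 1.000e-01]
lin [ 9.01 16.47 10.57] turn 0.004
```

{"method": "play_rows", "body": {"linear": [[2,3.5,1.5],[4,7,3],[6,10.5,5],[7.5,14,7],[9,16.5,9],[9,16.5,10.5],[9,16.5,10.5],[9,16.5,10.5],[9,16.5,10.5],[9,16.5,10.5]], "turn": [0,0,0,0,0,0,0,0,0,0], "jaw": [8.5,8.5,8.5,8.5,8.5,8.5,8.5,8.5,8.5,8.5]}}

```text
clock: 27.45
ee_pos: [0.4261, 0.2038, 0.1319]
tool_rot: [3.139, 0.002, 2.457]
ft_force: [-0.3, -0.2, 0.2]
gripper_width: 0.085
```

```bash
python3 - <<'E'
from h import *
go(.4255,.2065,.0425,140.7)
E
```

```text
t 27.45 w 8.5 F [-0.3 -0.2  0.2] tilt [1.799e+02 1.000e-01]
lin [0.22 0.18 8.94] turn 0.001
```

{"method": "play_rows", "body": {"linear": [[0.2,0.2,3],[0.2,0.2,6],[0.2,0.2,8],[0.2,0.2,8.8],[0.2,0.2,8.8],[0.2,0.2,8.8],[0.2,0.2,8.8]], "turn": [0,0,0,0,0,0,0], "jaw": [8.5,8.5,8.5,8.5,8.5,8.5,8.5]}}

```text
clock: 28.03
ee_pos: [0.4267, 0.207, 0.0442]
tool_rot: [3.138, 0.002, 2.457]
ft_force: [1.3, 0.6, 0.1]
gripper_width: 0.085
```

{"method": "play_rows", "body": {"linear": [[0,0,0],[0,0,0],[0,0,0],[0,0,0],[0,0,0],[0,0,0],[0,0,0],[0,0,0]], "turn": [0,0,0,0,0,0,0,0], "jaw": [4,4,4,4,4,4,4,4], "force": 40}}

```text
clock: 28.7
ee_pos: [0.426, 0.2073, 0.0435]
tool_rot: [3.14, 0.001, 2.458]
ft_force: [-0.4, -0.3, 6.6]
gripper_width: 0.0513
```

{"method": "play_rows", "body": {"linear": [[0,0,-1.0],[-0.2,0.1,-1.5],[-0.45,0.25,-1.5],[-0.45,0.25,-1.5],[-0.45,0.25,-1.5],[-0.45,0.25,-1.5],[-0.45,0.25,-1.5],[-0.45,0.25,-1.5]], "turn": [0,0,0,0,0,0,0,0], "jaw": [4,4,4,4,4,4,4,4]}}

```text
clock: 29.37
ee_pos: [0.4296, 0.2059, 0.0569]
tool_rot: [-3.141, -0.001, 2.458]
ft_force: [0.5, -0.3, -1.6]
gripper_width: 0.051
```

{"method": "play_rows", "body": {"linear": [[-0.1,0.1,0.5],[-0.1,0.1,1.0],[-0.1,0.1,1.3],[-0.1,0.1,1.4],[-0.1,0.1,1.4],[-0.1,0.1,1.4],[-0.1,0.1,1.4]], "turn": [0,0,0,0,0,0,0], "jaw": [4,4,4,4,4,4,4]}}

```text
clock: 29.95
ee_pos: [0.4309, 0.206, 0.0435]
tool_rot: [-3.14, -0.001, 2.458]
ft_force: [-2.9, -1.0, 6.3]
gripper_width: 0.0514
```

{"method": "play_rows", "body": {"linear": [[0,0,0],[0,0,0],[0,0,0],[0,0,0],[0,0,0],[0,0,0]], "turn": [0,0,0,0,0,0], "jaw": [5.6,6,6.5,7.5,8.5,8.5]}}

```text
clock: 30.45
ee_pos: [0.4314, 0.2061, 0.0432]
tool_rot: [-3.142, -0.0, 2.458]
ft_force: [0.1, 0.6, -0.3]
gripper_width: 0.0852
```

{"method": "play_rows", "body": {"linear": [[0,0,-3],[0,0,-7],[0,0,-11],[0,0,-15],[0,0,-18],[0,0,-18],[0,0,-18],[0,0,-18]], "turn": [0,0,0,0,0,0,0,0], "jaw": [8.5,8.5,8.5,8.5,8.5,8.5,8.5,8.5]}}

```text
clock: 31.12
ee_pos: [0.4308, 0.206, 0.2226]
tool_rot: [-3.141, -0.001, 2.458]
ft_force: [-0.4, 0.0, -0.2]
gripper_width: 0.0849
```

```bash
python3 - <<'E'
from h import *
s=snap('scene','sceneG')
im=crop(s,330,185,70,55,11,[box(s,.4255,.2065,140.7,.102,.064,.006),box(s,.4255,.2065,140.7,.09,.052,.006)],'')
cv2.imwrite('pics/blk2.png',im[...,::-1])
E
```

```text
(no output)
```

View pics/blk2.png

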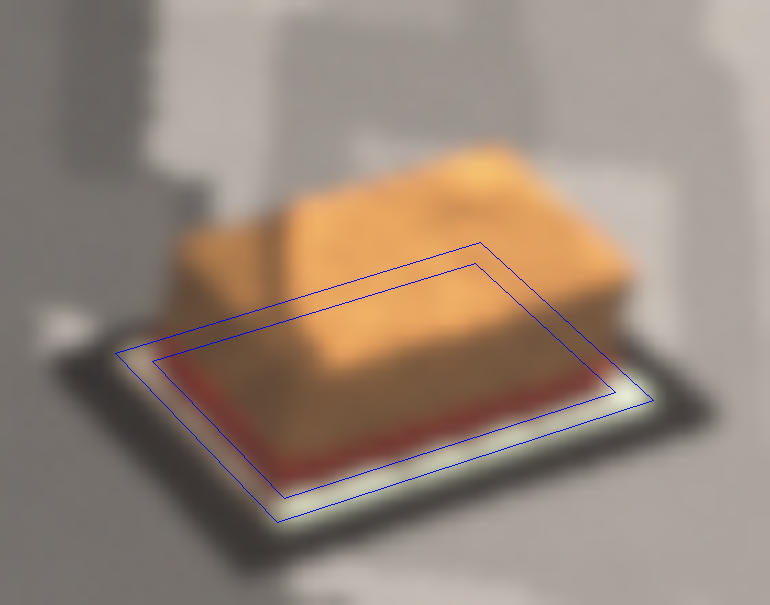

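The base corner is now about (283,490) against a centred (285,498), with even white margins on the visible sides. Handing in.

```bash
python3 -c "
from rig import robot
print(robot.sign_off())"
```

```text
the job is handed in; nothing more can be done
None
```

All four tools stand upright on their matching pads inside the silhouettes, and I handed the job in at about 31 s of the 122 s allowed. The gripper was clear, roughly 0.2 m above the work surface. I moved them in the order listed: bottle, sanding block, plate weight, lifter.

**Last checks:**
- **Bottle:** about 1–2 mm off centre in its disc.
- **Weight:** base about 2 mm off the middle of the square and turned within 1°. A separate reading of its knob was about 5 mm off. I trusted the base reading, since white shows all round it.
- **Lifter:** bar about 2 mm off and turned within about 1°, with both cups inside the discs.
- **Cup and pot:** moved less than 1 mm when checked after the lifter was placed. I did not measure them again after the block fix below, which stayed about 15 cm away from them.

**One disagreement:** the arm's own reading put the block on target, but the close-up showed its base 4–5 mm off lengthwise and about 3 mm off across. I regrasped it and shifted it back. The last picture shows it centred, with white margins on the visible sides.

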